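Slide the grating plate out of its rest and lay it on the catch box

ROBOT

A 6-joint arm with a two-finger parallel gripper is mounted at the origin on a cart in front of the work surface, level with it; the furniture and walls round the work are solid. World frame = base frame: x ahead of the robot, y to its left, z up, the work surface at z = 0. Lengths are in m, angles in rad, forces in N, time in s.
With the tool pointing down it reaches from about 0.35 to 0.975 m from the base axis. Payload 4.9 kg.
Tool frame: the origin (TCP) lies at the very end of the fingers, on their centre line; the grasp point (between the pads) lies 19 mm behind it; z points along the fingers, y is the line along which they close (so a half turn about z gives the same grasp; the last joint's range is limited). The gripper opens to 85 mm and grips with 20 to 120 N. Pads are 22 mm wide; open, the fingers measure 114 mm over their backs; the gripper's body (76 mm by 85 mm) begins 54 mm behind the grasp point. The pads swing forward as they close: fully open they stand 13 mm farther back than shut.
Start: joints at [-1.262, 0.053, 1.613, -0, 1.476, -0.119], TCP at [0.259, -0.569, 0.231] pointing down, gripper open.
Joint ranges: [-3.01, 3.01], [-1.01, 2.22], [0.06, 2.58], [-1.02, 4.17], [0.09, 2.62], [-3.14, 3.14]. Speed limits (rad/s): [2.57, 2.57, 3.14, 3.14, 3.14, 3.14].

INTERFACE

Orientations are given as a unit quaternion [w, x, y, z].
In Python, from plant import manip, vision, order gives the robot as it stands.
- The arm moves only by the tool play_rows, never from a script. Its argument "steps" is a list that holds one entry, the list of rows, each a list of 6 numbers: the shift along the tool's x, y, z in mm, then the turn, a rotation vector about the tool's x, y, z in degrees. A call has 1 to 12 rows; each row is the pose to reach, as a shift and turn from the pose commanded when the call began, along the tool's axes at that moment; what a row does not reach only later rows make up. A row lasts 1/12 s, in which the tool goes at most 41.7 mm and 7.16 degrees, less where a joint would pass 70% of its speed; a pose out of reach is approached as far as the arm can. A call with a gripper value outside its range is refused whole. "claw" is the gripper's target within -1 to 1 (fully open at 1, half-way at 0, shut at -1), set as the call begins (left out, the last holds). The fingers move at their own pace and stop on an object; the grip force is fixed at half the most. Time passes only in rows, so rows that repeat a pose let the fingers close. It gives the time, the measured TCP pose, the force, the opening and the grip force at its end, in the units of the state.
- manip.state(): the state, without advancing time (a new reading comes with each control period).
- vision.grab_frame(name): name is "scene" or "top" or "wrist"; returns (picture, depth): 384x512x3 uint8, blue, green, red; 384x512 float32, m along the optical axis (not along the pixel's ray), 0 where there is no reading.
- vision.camera_info(name): a dict with "K" (3x3 intrinsics, pixels), "eye" and "orientation" of the camera in the world; the wrist camera has in their place "T_tool_cam" (4x4, takes a point from camera to tool coordinates, whose origin is the TCP and whose axes are the flange's). Camera axes: x right, y down, z forward; pixel columns grow to the right and rows downward; lengths in m; the calibration is good to about 2 mm. The wrist camera is an equidistant fisheye: a pixel r from the principal point sees the ray r / f radians off the axis. A picture is of the moment at which its call begins: read the wrist's pose just before it. camera_info takes no time and is no camera call.
- order.job_done(): hands the job in; it is judged then, once.
The state is a dict: "time": time; "joint_pos": joint angles; "joint_vel": joint speeds; "joint_efforts": joint torques, N m; "tool_pos": TCP position; "tool_rot": TCP orientation; "contact_force": force on the tool from outside, world axes, zero at the start; "ft_torque": the same for the moment, N m; "gripper_width": opening from 0.0 (shut) to 1.0 (fully open); "grasp_force": force on a finger pad.
Only numpy, scipy, OpenCV 4.12 (cv2) and the standard library are available. Lean on these libraries where they do the work, as an engineer would, in place of code of your own. Each camera call takes 0.05 s, during which the arm holds its last target. There are 200 camera calls.

TASK

The thin steel grating plate lies sunk in its raised wooden rest, too flat to get hold of: press on it with a light fingertip force and slide it out over the rest's open front edge until it overhangs, without letting it fall. Then grasp the overhanging end, lift the plate off and lay it gently, flat and fully home between the lips and side guards of the white catch box, and let go. Never press hard, and leave the other things on the worktop where they stand.

Things in the scene. Friction and masses are not known exactly. Their poses are not given: they have to be found in the camera images.
- plate_center (a point): centre (half-way up) of the loose steel grating plate, 120 mm long (its x) x 56 mm wide (y) x 4 mm thick (z up), 0.08 to 0.17 kg: dark holes in the middle 60 mm, plain ends. It slides on the waxed wood (friction about 0.35) when a fingertip presses on its top. At first it lies sunk in the rest, long axis along the rest's x, top flush with the cheeks, with only about 3 mm beside it: no finger fits.
- rest: wooden rest for the plate, cannot move, 142 mm long (x) x 82 mm wide (y) x 54 mm high; origin 50 mm below the top of its bed, under the middle of the plate's place. The bed, 62 mm wide, ends at a back stop at x = +66 mm; the stop and the 10 mm thick side cheeks rise 4 mm above it. The bed sits on stiff rubber buffers: it yields only about 1 mm per 25 N pressed, so touch down slowly.
- rest_edge (a point): middle of the rest's open front edge, on top of the bed, 64 mm from the rest's origin along its -x axis, which points roughly towards the robot. Nothing stands in front of this edge or under it. The plate tips off if its centre passes the edge. (Wall cabinets hang 0.46 m above the worktop from x = about 0.6 m on: keep wrist and arm out of them.)
- box: white plastic catch box, cannot move, open at the top, 138 mm long (x) x 46 mm wide (y); origin 60 mm below the seat under its middle, +x axis roughly away from the robot. The plate lies on its two long side walls (outer faces y = +-23 mm; the plate stands out 5 mm beyond on both sides). Lips across the ends (inner faces x = +-63 mm) stand 6 mm (front) and 9 mm (back) above the seat.
- seat (a point): fixed to the box: where the plate's centre is when it lies home, 62 mm above the box's origin, axes as the box's; plate's x along the box's x, either way round. Play 3 mm each way. Side guards (inner faces y = +-31, outer +-37 mm, 9 mm above the walls' tops) bound the plate sideways only from x = +16 to +66 mm: nearer than that both sides are free for fingers.
- salt_shaker: bystander: small glass salt shaker, 44 mm across, 90 mm high, loose, origin under its middle
- lemon: bystander: yellow lemon, 72x55x56 mm, loose, origin at its underside
- teaspoon: bystander: steel teaspoon, 132x28x11 mm, loose, lying on the worktop, origin under its middle
- honey_bottle: bystander: squeeze bottle with a red cap, 59x70 mm, 164 mm high, loose, origin under its middle
There are look-alikes about, which are no part of the job. Of the things shaped like the part that bears plate_center, the bare steel one is meant.

How it is judged:
On the way, in this order (a step that is already met when the one before it is completed fails the run):
1. the plate has been slid so that it overhangs the rest's front edge by 25 mm or more, still lying flat on the bed (x of plate_center in the frame of rest between -0.066 and -0.029 m and z of plate_center in the frame of rest between 0.048 and 0.056 m and contact force between plate and rest above 0.1 N and angle between plate_center's own z axis and vertical below 0.08 rad), for 0.2 s.
2. the plate is held in the fingers, lifted clear of the rest (contact force between the fingers and plate above 1 N and contact force between plate and rest below 0.05 N and z of plate_center in the frame of rest above 0.065 m), for 0.2 s.
At the end, for the whole second after the job is handed in: The plate lies released, at rest and flat (within 2 degrees) on the side walls of the catch box, between its lips and guards: centre within 7 mm of the seat point sideways and 2 mm (3 mm below) in height, long axis along the box within 0.15 rad (horizontal distance between plate_center and seat below 0.007 m and z of plate_center in the frame of seat between -0.003 and 0.002 m and angle between the x axis of plate_center and the x axis of box, either way round below 0.15 rad and angle between plate_center's own z axis and vertical below 0.035 rad and linear speed of plate below 0.01 m/s and contact force between the fingers and plate below 0.05 N); the robot touches nothing.
It fails at once if the plate is pressed against the rest with more than 25 N (contact force between plate and rest above 25 N).
It fails at once if the plate is set down or pressed on the catch box with more than 40 N (contact force between plate and box above 40 N).
It fails at once if the robot presses on the rest or the box itself with more than 25 N (contact force between any of the fingers, the arm and rest above 25 N or contact force between any of the fingers, the arm and box above 25 N).
It fails at once if the plate falls to the worktop (height (world z) of plate_center below 0.035 m).
It fails at once if a bystander is shifted by more than 30 mm or tipped over (distance of any of salt_shaker, lemon, teaspoon, honey_bottle from where it was at the start of the episode above 0.03 m or angle between any of salt_shaker, honey_bottle's own z axis and vertical above 0.5 rad).
It also fails if it takes over 72 s, if anything falls off the work surface, if the arm or the gripper's body presses on something with over 40 N, if the wrist force passes 120 N, or if a joint passes its speed limit or range.

## Working session

There is one attempt and no reset: what is moved stays moved. The work goes in short steps, Python scripts to look and compute and a tool call to move; the robot and the scene stay as the last step left them, time stands still between calls to the robot, and variables do not carry over. Pictures are saved under pics/ and viewed, at most 10 in all, crops included, and the job is handed in when it is done.

Besides the shell and the picture viewer there is one more tool, called as name(argument=value, ...) on one line, values as JSON. play_rows: Moves the arm, as the interface text tells. Its arguments: {"type":"object","properties":{"steps":{"type":"array"},"claw":{"type":"number"}},"required":["steps"]}

```bash
ls; mkdir -p pics; python3 - <<'E'
from plant import manip, vision
import cv2, numpy as np
print(manip.state())
for n in("scene","top"):
    p,d=vision.grab_frame(n); cv2.imwrite(f"pics/{n}0.png",p); np.save(f"pics/{n}0.npy",d); print(n,vision.camera_info(n))
print(vision.camera_info("wrist"))
a=np.hstack([cv2.imread("pics/scene0.png"),cv2.imread("pics/top0.png")])
cv2.imwrite("pics/both0.png",cv2.resize(a,(800,300)))
E
```

```text
pics
{'time': 0.0, 'joint_pos': array([-1.26201915e+00,  5.33344396e-02,  1.61429298e+00, -2.54498125e-06,
        1.47597302e+00, -1.18973449e-01]), 'joint_vel': array([ 1.54488055e-04,  6.21282981e-04,  8.06448921e-05,  9.38687985e-04,
       -9.14305006e-04, -7.31633851e-04]), 'joint_efforts': array([ 1.47613631e-03, -3.93679583e+01, -3.70179427e+01, -2.07044008e-05,
        6.93523689e-03,  2.58755300e-06]), 'tool_pos': array([ 0.25909231, -0.56809134,  0.23007751]), 'tool_rot': array([-9.99258069e-04,  9.77215207e-01,  2.12248512e-01, -9.63895550e-05]), 'contact_force': array([ 0.94544127, -0.17866257, -0.39028764]), 'ft_torque': array([ 0.00654562, -0.0351976 , -0.00948338]), 'grasp_force': 0.0, 'gripper_width': 1.0000127158237861}
scene {'K': array([[450.48350163,   0.        , 255.09380727],
       [  0.        , 450.48350163, 190.87635552],
       [  0.        ,   0.        ,   1.        ]]), 'eye': array([ 0.37497688, -1.0597762 ,  1.00420197]), 'orientation': array([-0.42168151,  0.90542349, -0.04081944,  0.02695902])}
top {'K': array([[394.84246577,   0.        , 259.5271024 ],
       [  0.        , 394.84246577, 187.11606545],
       [  0.        ,   0.        ,   1.        ]]), 'eye': array([0.30251642, 0.06456182, 1.43358365]), 'orientation': array([-0.04562226,  0.71440098, -0.69714096,  0.03929796])}
{'K': array([[297.31863964,   0.        , 256.80071115],
       [  0.        , 297.31863964, 194.60462366],
       [  0.        ,   0.        ,   1.        ]]), 'T_tool_cam': array([[-8.88768252e-05, -9.62160415e-01, -2.72483628e-01,
         6.98306970e-02],
       [ 9.99999943e-01, -1.74066621e-04,  2.88469414e-04,
         1.07806820e-03],
       [-3.24984155e-04, -2.72483587e-01,  9.62160376e-01,
        -1.42912736e-01],
       [ 0.00000000e+00,  0.00000000e+00,  0.00000000e+00,
         1.00000000e+00]])}
```

View pics/top0.png

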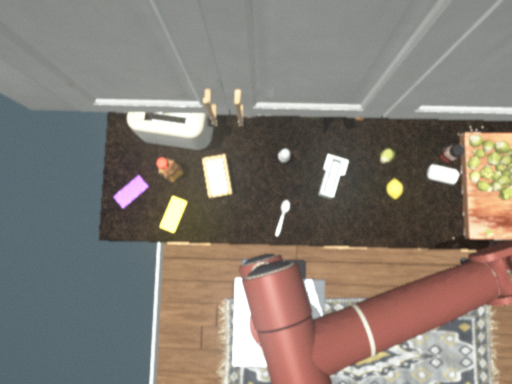

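View pics/scene0.png

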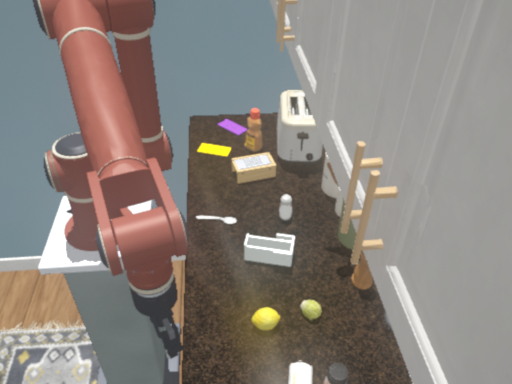

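```bash
cat > h.py <<'E'
import numpy as np, cv2
from scipy.spatial.transform import Rotation as R
from plant import manip, vision
def rot(q): return R.from_quat([q[1],q[2],q[3],q[0]])
def cast(n,uv,z):
    c=vision.camera_info(n); uv=np.atleast_2d(uv).astype(float)
    d=np.c_[uv,np.ones(len(uv))]@np.linalg.inv(c["K"]).T
    d=rot(c["orientation"]).apply(d); e=c["eye"]
    return e+d*((z-e[2])/d[:,2])[:,None]
def proj(n,P):
    c=vision.camera_info(n); p=rot(c["orientation"]).inv().apply(np.atleast_2d(P)-c["eye"])@c["K"].T
    return p[:,:2]/p[:,2:]
def wcast(uv,z,st):
    "wrist fisheye rays onto plane z, st = state just before grab"
    c=vision.camera_info("wrist");K=c["K"];T=c["T_tool_cam"]
    m=(np.atleast_2d(uv)-K[:2,2])/K[0,0]; th=np.linalg.norm(m,axis=1)[:,None]
    d=np.c_[m/np.maximum(th,1e-9)*np.sin(th),np.cos(th)]
    r=rot(st["tool_rot"]); d=r.apply(d@T[:3,:3].T); e=st["tool_pos"]+r.apply(T[:3,3])
    return e+d*((z-e[2])/d[:,2])[:,None]
E
python3 - <<'E'
from h import *
p=cv2.imread("pics/top0.png"); s=cv2.imread("pics/scene0.png")
a=cv2.resize(p[145:205,195:245],None,fx=6,fy=6,interpolation=2)
b=cv2.resize(p[145:205,310:360],None,fx=6,fy=6,interpolation=2)
cv2.imwrite("pics/c0.png",np.hstack([a,b]))
for nm,uv,z in [("rest",(217,175),.054),("box",(332,177),.06),("salt",(284,156),.09),("spoon",(283,215),.0),("lemon",(395,188),.03),("honey",(161,162),.16),("yellow",(173,214),0),("purple",(130,191),0)]: print(nm,cast("top",uv,z).round(3))
# rest/box masks in top image
hsv=cv2.cvtColor(p,cv2.COLOR_BGR2HSV)
for nm,(x0,x1),z in [("rest",(195,245),.054),("box",(312,356),.065)]:
    m=np.zeros(p.shape[:2],np.uint8); m[145:205,x0:x1]=(hsv[145:205,x0:x1,2]>110)*255
    c=max(cv2.findContours(m,0,2)[0],key=cv2.contourArea); r=cv2.minAreaRect(c); B=cv2.boxPoints(r); print(nm,r,cast("top",B,z).round(3)[:,:2].tolist(), cast("top",r[0],z).round(4))
E
```

```text
rest [[0.508 0.23  0.054]]
box [[ 0.51  -0.174  0.06 ]]
salt [[ 0.575 -0.003  0.09 ]]
spoon [[ 0.376 -0.008  0.   ]]
lemon [[ 0.48  -0.404  0.03 ]]
honey [[0.531 0.403 0.16 ]]
yellow [[0.37  0.391 0.   ]]
purple [[0.45  0.553 0.   ]]
rest ((216.33782958984375, 175.52703857421875), (43.236934661865234, 26.468236923217773), 80.53767395019531) [[0.574, 0.294], [0.592, 0.202], [0.44, 0.172], [0.422, 0.263]] [[0.5065 0.2327 0.054 ]]
box ((332.1697692871094, 176.4056396484375), (24.450176239013672, 44.092735290527344), 15.94539737701416) [[0.447, -0.113], [0.598, -0.154], [0.576, -0.237], [0.426, -0.194]] [[ 0.5114 -0.1742  0.065 ]]
```

View pics/c0.png

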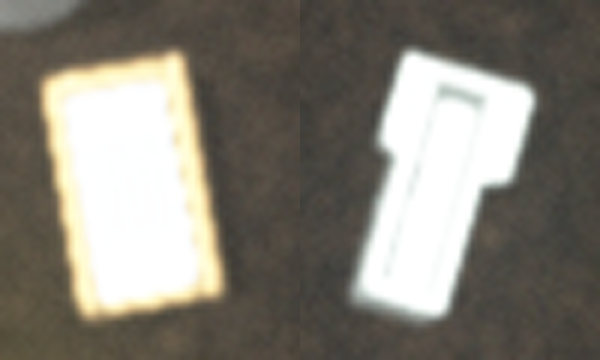

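The top view has three plate-shaped candidates: the steel one in the rest (217,175), a yellow one (173,214) and a purple one (130,191). The crop shows the bare white-steel plate in the wooden rest, so I'll use that one. The box is at (332,177). I'll look at the box with the wrist camera on the way past.

```bash
cat >> h.py <<'E'
def row(pos,yaw):
    "shift mm / turn deg from the present pose to tool-down pose with tool x at yaw (deg)"
    s=manip.state(); r=rot(s["tool_rot"]); c,n=np.cos(np.radians(yaw)),np.sin(np.radians(yaw))
    t=R.from_matrix(np.array([[c,n,0],[n,-c,0],[0,0,-1.]]))
    print("row",(r.inv().apply(np.array(pos)-s["tool_pos"])*1000).round(1),(r.inv()*t).as_rotvec(degrees=True).round(2))
E
python3 -c "
from h import *
row((.43,-.15,.25),-16)"
```

```text
row [ 329.  -309.6  -19.2] [-1.100e-01  3.000e-02  4.051e+01]
```

play_rows(steps=[[[30,-28,-3,0,0,4],[60,-56,-6,0,0,7],[90,-84,-10,0,0,11],[120,-112,-15,0,0,15],[150,-140,-20,0,0,18],[180,-168,-20,0,0,22],[210,-197,-20,0,0,26],[240,-225,-20,0,0,30],[270,-254,-20,0,0,34],[295,-278,-20,0,0,37],[315,-297,-20,0,0,39],[329,-310,-20,0,0,40.5]]], claw=-1)

```text
time: 1.1
tool_pos: [0.4303, -0.1475, 0.2509]
tool_rot: [-0.0, 0.99, -0.139, -0.0]
contact_force: [-0.7, -0.7, 0.4]
gripper_width: -0.004
grasp_force: 0.0
```

```bash
python3 - <<'E'
from h import *
s=manip.state(); p,d=vision.grab_frame("wrist"); cv2.imwrite("pics/w1.png",p); np.save("pics/w1.npy",d); np.save("pics/w1s.npy",s,allow_pickle=True)
print(s["tool_pos"],s["time"])
row((.42,.21,.25),11.4)
E
```

```text
[ 0.43033438 -0.14748166  0.25092121] 1.1
row [-107.9 -339.2    1.8] [-1.600e-01 -2.000e-02 -2.727e+01]
```

View pics/w1.png

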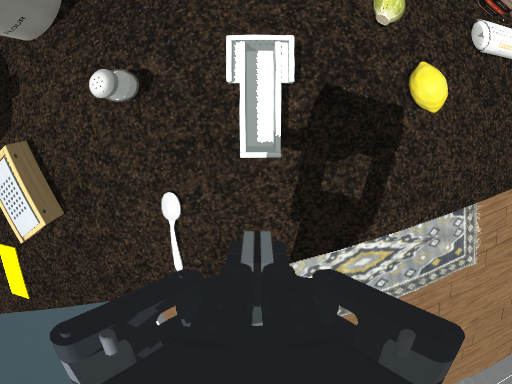

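Wrist view: the box spans back corners (227,36) and (294,36) to front corners (240,157) and (281,157). The grating in the rest is at lower left (20,190). I'll measure the box here, then move over the rest.

```bash
python3 - <<'E'
from h import *
p=cv2.imread("pics/w1.png"); s=np.load("pics/w1s.npy",allow_pickle=True).item()
g=p.min(2)[20:180,210:310]; m=(g>175).astype(np.uint8)
n,l,st,_=cv2.connectedComponentsWithStats(m); m=np.isin(l,[i for i in range(1,n) if st[i,4]>30])
ys,xs=np.nonzero(m); uv=np.c_[xs+210,ys+20]
print(uv.min(0),uv.max(0))
for z in (.069,.066):
    P=wcast(uv,z,s)[:,:2]
    # box frame about first guess
    for it in range(1):
        yaw=np.radians(-16); ax=np.array([np.cos(yaw),np.sin(yaw)]); ay=np.array([-ax[1],ax[0]])
    q=np.c_[P@ax,P@ay]; 
    print(z,"x range",np.percentile(q[:,0],[0.3,99.7]),"hi y by x-slices:")
    x1=q[:,0].max()
    for a,b in [(0.005,.02),(.02,.035),(.035,.05),(.06,.08),(.08,.1),(.1,.12),(.12,.135)]:
        k=(x1-q[:,0]>a)&(x1-q[:,0]<b); print(a,q[k,1].min().round(4),q[k,1].max().round(4))
c=wcast([[227,36],[294,36],[281,157],[240,157]],.068,s); print(c.round(4))
E
```

```text
[226  35] [294 157]
0.069 x range [0.47574938 0.61181264] hi y by x-slices:
0.005 -0.0624 0.01
0.02 -0.0634 0.0099
0.035 -0.0634 0.0098
0.06 -0.0484 -0.0052
0.08 -0.0485 -0.0041
0.1 -0.0487 -0.005
0.12 -0.0335 -0.0049
0.066 x range [0.47529674 0.61261668] hi y by x-slices:
0.005 -0.0628 0.0103
0.02 -0.0637 0.0102
0.035 -0.0637 0.0101
0.06 -0.0486 -0.0051
0.08 -0.0487 -0.0039
0.1 -0.0489 -0.0048
0.12 -0.0336 -0.0047
[[ 0.5898 -0.1597  0.068 ]
 [ 0.5702 -0.2297  0.068 ]
 [ 0.4435 -0.1794  0.068 ]
 [ 0.4559 -0.1357  0.068 ]]
```

play_rows(steps=[[[-10,-30,0,0,0,-3],[-20,-60,0,0,0,-6],[-30,-92,0,0,0,-9],[-40,-125,0,0,0,-12],[-50,-158,0,0,0,-15],[-60,-192,0,0,0,-18],[-71,-226,0,0,0,-21],[-82,-258,0,0,0,-23],[-92,-290,0,0,0,-25],[-101,-317,0,0,0,-27],[-108,-337,0,0,0,-27.4],[-108,-339,0,0,0,-27.4]]])

```text
time: 2.15
tool_pos: [0.4188, 0.208, 0.2508]
tool_rot: [-0.0, 0.995, 0.102, -0.001]
contact_force: [-0.2, 0.9, 0.1]
gripper_width: 0.001
grasp_force: 0.0
```

```bash
python3 - <<'E'
from h import *
s=manip.state(); p,d=vision.grab_frame("wrist"); cv2.imwrite("pics/w2.png",p); np.save("pics/w2s.npy",s,allow_pickle=True)
print(s["tool_pos"],s["time"])
E
```

```text
[0.41882458 0.20798167 0.25075369] 2.15
```

View pics/w2.png

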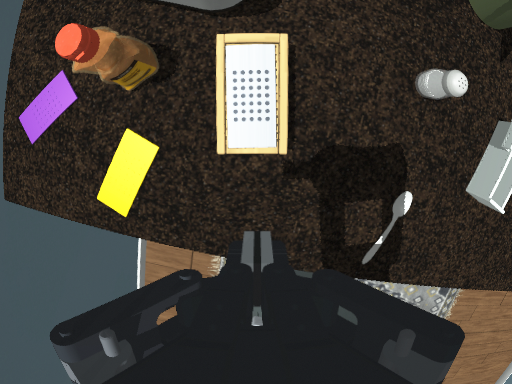

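The plate in its rest is centred near (252,94), with rest corners (217,33), (288,33), (288,155) and (217,155). The holes are dark on bare steel, so this is the right plate.

```bash
python3 - <<'E'
from h import *
p=cv2.imread("pics/w2.png"); s=np.load("pics/w2s.npy",allow_pickle=True).item()
hsv=cv2.cvtColor(p,cv2.COLOR_BGR2HSV); sub=(slice(20,175),slice(205,305))
wood=((hsv[...,1]>60)&(hsv[...,2]>150)); steel=((hsv[...,1]<45)&(hsv[...,2]>150))
yaw=np.radians(11.4); ax=np.array([np.cos(yaw),np.sin(yaw)]); ay=np.array([-ax[1],ax[0]])
for nm,m in (("wood",wood),("steel",steel)):
    mm=np.zeros(m.shape,np.uint8); mm[sub]=m[sub]
    c=max(cv2.findContours(mm,0,1)[0],key=cv2.contourArea)[:,0]; P=wcast(c,.054,s)[:,:2].astype(np.float32)
    q=np.c_[P@ax,P@ay]; r=cv2.minAreaRect(P); print(nm,r,q.min(0),q.max(0),(q.min(0)+q.max(0))/2)
row((.55,.24,.12),11.4)
E
```

```text
wood ((0.5092374682426453, 0.2319534569978714), (0.14005537331104279, 0.0810585469007492), 11.62955093383789) [0.47499581 0.08598839] [0.61520762 0.16725366] [0.54510171 0.12662103]
steel ((0.5055149793624878, 0.23270730674266815), (0.11933238804340363, 0.056154996156692505), 11.997790336608887) [0.48196606 0.09957822] [0.60147276 0.15682866] [0.54171941 0.12820344]
row [135.   -6.3 130.6] [0.01 0.06 0.2 ]
```

```bash
python3 - <<'E'
from h import *
row((.5466,.2412,.060),11.7)
E
```

```text
row [132.   -8.2 190.6] [ 0.01  0.06 -0.1 ]
```

play_rows(steps=[[[30,-2,30,0,0,0],[60,-4,60,0,0,0],[90,-6,90,0,0,0],[115,-7,120,0,0,0],[132,-8,145,0,0,0],[132,-8,160,0,0,0],[132,-8,172,0,0,0],[132,-8,180,0,0,0],[132,-8,185,0,0,0],[132,-8,188,0,0,0],[132,-8,190,0,0,0],[132,-8,190,0,0,0]]], claw=-1)

```text
time: 3.2
tool_pos: [0.5477, 0.2395, 0.0622]
tool_rot: [-0.0, 0.995, 0.099, 0.001]
contact_force: [-0.1, 0.1, -0.4]
gripper_width: -0.0
grasp_force: 0.0
```

play_rows(steps=[[[0,0,0.5,0,0,0],[0,0,1,0,0,0],[0,0,1.5,0,0,0],[0,0,2,0,0,0],[0,0,2.5,0,0,0],[0,0,3,0,0,0],[0,0,3,0,0,0]]])

```text
time: 3.78
tool_pos: [0.5473, 0.2395, 0.0581]
tool_rot: [0.0, 0.995, 0.099, -0.0]
contact_force: [-0.1, -0.0, 0.6]
gripper_width: 0.005
grasp_force: 0.0
```

```bash
python3 - <<'E'
from h import *
s=manip.state(); print(s["time"],s["tool_pos"].round(4),s["contact_force"].round(2))
p,d=vision.grab_frame("wrist"); cv2.imwrite("pics/w3.png",p)
E
```

```text
3.7833 [0.5473 0.2395 0.0581] [-0.14 -0.01  0.6 ]
```

View pics/w3.png

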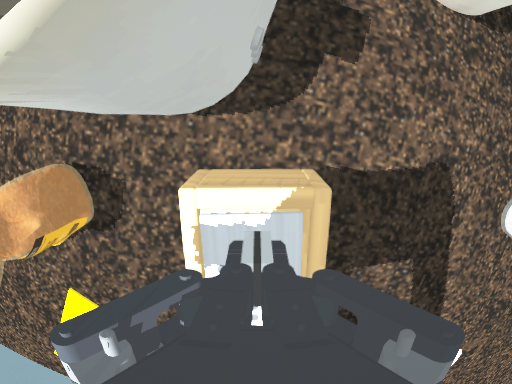

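The fingertips at (258,235) are over the plate's plain rear end, with no contact yet. I'll touch down slowly.

play_rows(steps=[[[0,0,0.4,0,0,0],[0,0,0.8,0,0,0],[0,0,1.2,0,0,0],[0,0,1.6,0,0,0],[0,0,2,0,0,0],[0,0,2.4,0,0,0],[0,0,2.8,0,0,0],[0,0,2.8,0,0,0]]])

```text
time: 4.5
tool_pos: [0.5473, 0.2394, 0.0554]
tool_rot: [0.0, 0.995, 0.099, -0.0]
contact_force: [-0.2, -0.7, 0.0]
gripper_width: 0.002
grasp_force: 0.0
```

play_rows(steps=[[[0,0,0.3,0,0,0],[0,0,0.6,0,0,0],[0,0,0.6,0,0,0]]])

```text
time: 4.75
tool_pos: [0.5473, 0.2395, 0.0549]
tool_rot: [0.0, 0.995, 0.099, -0.0]
contact_force: [-0.9, -0.4, -0.1]
gripper_width: -0.005
grasp_force: 0.0
```

play_rows(steps=[[[0,0,0.2,0,0,0],[0,0,0.3,0,0,0],[0,0,0.3,0,0,0]]])

```text
time: 5.0
tool_pos: [0.5474, 0.2395, 0.0546]
tool_rot: [-0.0, 0.995, 0.099, -0.0]
contact_force: [0.4, -0.3, -0.1]
gripper_width: -0.001
grasp_force: 0.0
```

play_rows(steps=[[[0,0,0.2,0,0,0],[0,0,0.4,0,0,0],[0,0,0.4,0,0,0]]])

```text
time: 5.25
tool_pos: [0.5474, 0.2395, 0.0542]
tool_rot: [-0.0, 0.995, 0.099, -0.0]
contact_force: [0.6, -0.7, -0.0]
gripper_width: -0.005
grasp_force: 0.0
```

play_rows(steps=[[[0,0,0.2,0,0,0],[0,0,0.3,0,0,0],[0,0,0.3,0,0,0]]])

```text
time: 5.5
tool_pos: [0.5474, 0.2395, 0.0539]
tool_rot: [0.0, 0.995, 0.099, -0.0]
contact_force: [-0.6, -0.2, 0.4]
gripper_width: 0.001
grasp_force: 0.0
```

play_rows(steps=[[[0,0,0.2,0,0,0],[0,0,0.3,0,0,0],[0,0,0.3,0,0,0]]])

```text
time: 5.75
tool_pos: [0.5474, 0.2395, 0.0536]
tool_rot: [0.0, 0.995, 0.099, -0.0]
contact_force: [0.1, -0.6, 0.6]
gripper_width: -0.002
grasp_force: 0.0
```

play_rows(steps=[[[0,0,0.1,0,0,0],[0,0,0.2,0,0,0],[0,0,0.2,0,0,0]]])

```text
time: 6.0
tool_pos: [0.5474, 0.2395, 0.0534]
tool_rot: [0.0, 0.995, 0.099, -0.0]
contact_force: [0.8, 0.1, -0.4]
gripper_width: 0.003
grasp_force: 0.0
```

play_rows(steps=[[[0,0,0.2,0,0,0],[0,0,0.3,0,0,0],[0,0,0.3,0,0,0]]])

```text
time: 6.25
tool_pos: [0.5474, 0.2395, 0.0531]
tool_rot: [-0.0, 0.995, 0.099, -0.0]
contact_force: [-0.5, -0.1, 0.6]
gripper_width: -0.001
grasp_force: 0.0
```

play_rows(steps=[[[0,0,0.1,0,0,0],[0,0,0.2,0,0,0],[0,0,0.2,0,0,0]]])

```text
time: 6.5
tool_pos: [0.5474, 0.2395, 0.0529]
tool_rot: [-0.0, 0.995, 0.099, -0.0]
contact_force: [-0.2, 0.2, -0.1]
gripper_width: 0.0
grasp_force: 0.0
```

play_rows(steps=[[[0,0,0.1,0,0,0],[0,0,0.2,0,0,0],[0,0,0.3,0,0,0],[0,0,0.3,0,0,0]]])

```text
time: 6.83
tool_pos: [0.5474, 0.2395, 0.0528]
tool_rot: [0.0, 0.995, 0.099, -0.0]
contact_force: [-1.4, 1.0, 2.0]
gripper_width: -0.004
grasp_force: 0.9
```

play_rows(steps=[[[0,0,0.1,0,0,0],[0,0,0.2,0,0,0],[0,0,0.3,0,0,0],[0,0,0.3,0,0,0]]])

```text
time: 7.17
tool_pos: [0.5475, 0.2395, 0.0527]
tool_rot: [-0.0, 0.995, 0.099, 0.0]
contact_force: [-1.9, -0.4, 4.9]
gripper_width: -0.0
grasp_force: 2.1
```

```bash
python3 - <<'E'
from h import *
s=manip.state(); print(s["contact_force"],s["tool_pos"])
p,d=vision.grab_frame("wrist"); cv2.imwrite("pics/w4.png",cv2.resize(p[150:300,170:350],None,fx=4,fy=4,interpolation=2))
K=vision.camera_info("wrist")
T=K["T_tool_cam"];k=K["K"]
def h(u,v):
    m=(np.array([u,v])-k[:2,2])/k[0,0];th=np.linalg.norm(m);a=np.r_[m/th*np.sin(th),np.cos(th)]; a*=d[v,u]/a[2]
    return (s["tool_pos"]+rot(s["tool_rot"]).apply(T[:3,:3]@a+T[:3,3])).round(4)
for uv in [(210,225),(215,230),(300,230),(255,180),(190,230),(322,230),(258,245)]: print(uv,h(*uv))
E
```

```text
[-1.88303826 -0.41623892  4.85068428] [0.54752116 0.23953718 0.05272861]
(210, 225) [0.5566 0.2649 0.0546]
(215, 230) [0.5537 0.2621 0.0531]
(300, 230) [0.5623 0.2185 0.0528]
(255, 180) [0.5785 0.2459 0.029 ]
(190, 230) [0.551  0.2751 0.0534]
(322, 230) [0.5648 0.2071 0.0536]
(258, 245) [0.5593 0.2404 0.0735]
```

View pics/w4.png

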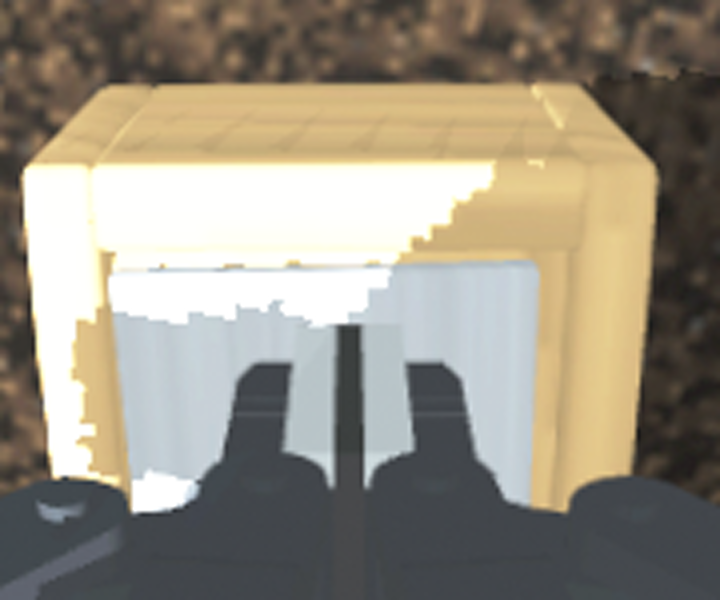

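Contact is made at about 5 N on the plain rear end, behind the holes. I'll press slightly more and start sliding.

play_rows(steps=[[[0,0,0.2,0,0,0],[0,0,0.3,0,0,0],[-1,0,0.3,0,0,0],[-2,0,0.3,0,0,0],[-3,0,0.3,0,0,0],[-4,0,0.3,0,0,0],[-5,0,0.3,0,0,0],[-6,0,0.3,0,0,0],[-7,0,0.3,0,0,0],[-8,0,0.3,0,0,0]]])

```text
time: 8.05
tool_pos: [0.5402, 0.2381, 0.0527]
tool_rot: [-0.0, 0.995, 0.099, 0.001]
contact_force: [2.0, -0.1, 5.0]
gripper_width: -0.001
grasp_force: 2.6
```

```bash
cat >> h.py <<'E'
def plate():
    "plate centre in rest frame from the top camera (steel blob, front end)"
    p,d=vision.grab_frame("top"); hsv=cv2.cvtColor(p,cv2.COLOR_BGR2HSV)
    return p,hsv
E
python3 - <<'E'
from h import *
s=manip.state(); print(s["contact_force"],s["tool_pos"])
p,d=vision.grab_frame("wrist")
k=vision.camera_info("wrist")["K"]
# steel column along u=~215..228 : back edge row of plate
for u in (212,216,222,295,300): print(u,p[205:235:2,u].tolist())
E
```

```text
[ 2.01323528 -0.09331282  5.03677132] [0.54020148 0.23807446 0.05265608]
212 [[251, 255, 255], [251, 255, 255], [251, 255, 255], [251, 255, 255], [251, 255, 255], [251, 255, 255], [220, 216, 203], [255, 255, 255], [255, 255, 255], [255, 255, 255], [255, 255, 255], [255, 255, 255], [205, 198, 189], [204, 197, 188], [203, 197, 188]]
216 [[251, 255, 255], [251, 255, 255], [251, 255, 255], [251, 255, 255], [251, 255, 255], [251, 255, 255], [220, 214, 202], [255, 255, 255], [255, 255, 255], [255, 255, 255], [255, 255, 255], [255, 255, 255], [213, 206, 195], [211, 205, 195], [210, 203, 194]]
222 [[253, 255, 255], [253, 255, 255], [254, 255, 255], [253, 255, 255], [253, 255, 255], [253, 255, 255], [214, 207, 196], [255, 255, 255], [255, 255, 255], [255, 255, 255], [255, 255, 255], [255, 255, 255], [255, 255, 255], [209, 206, 194], [209, 205, 194]]
295 [[137, 194, 223], [138, 194, 224], [138, 194, 224], [137, 193, 223], [138, 194, 224], [192, 188, 177], [210, 203, 191], [212, 203, 194], [213, 203, 194], [212, 203, 194], [210, 203, 194], [210, 203, 195], [210, 203, 194], [210, 203, 194], [210, 203, 195]]
300 [[131, 190, 220], [134, 194, 222], [134, 191, 222], [134, 191, 222], [135, 191, 222], [187, 180, 172], [206, 200, 191], [212, 205, 194], [212, 203, 194], [211, 203, 194], [209, 203, 193], [209, 204, 194], [209, 203, 194], [208, 203, 193], [209, 203, 194]]
```

The plate's rear edge stays at the same wrist pixel row (about 216), so the plate is moving with the finger. I'll continue the slide.

play_rows(steps=[[[-1,0,0.2,0,0,0],[-3,0,0.2,0,0,0],[-5,0,0.2,0,0,0],[-7,0,0.2,0,0,0],[-9,0,0.2,0,0,0],[-11,0,0.2,0,0,0],[-13,0,0.2,0,0,0],[-15,0,0.2,0,0,0],[-17,0,0.2,0,0,0],[-18,0,0.2,0,0,0]]])

```text
time: 8.93
tool_pos: [0.5226, 0.2346, 0.0526]
tool_rot: [-0.0, 0.995, 0.099, 0.001]
contact_force: [2.1, 0.7, 5.6]
gripper_width: -0.003
grasp_force: 2.7
```

```bash
cat > e.py <<'E'
from h import *
s=manip.state(); print(s["contact_force"],s["tool_pos"])
p,d=vision.grab_frame("wrist")
for u in (216,300):
    c=p[150:240,u].astype(int); w=(c[:,2]-c[:,0]>20); print(u,[i+150 for i in range(1,90) if w[i]!=w[i-1]])
cv2.imwrite("pics/e.png",p)
E
python3 e.py
```

```text
[2.12269826 0.67345002 5.64638199] [0.52261315 0.23456554 0.05263218]
216 [217]
300 [215]
```

play_rows(steps=[[[-1,0,0,0,0,0],[-3,0,0,0,0,0],[-5,0,0,0,0,0],[-7,0,0,0,0,0],[-9,0,0,0,0,0],[-11,0,0,0,0,0],[-13,0,0,0,0,0],[-15,0,0,0,0,0],[-17,0,0,0,0,0],[-19,0,0,0,0,0],[-21,0,0,0,0,0],[-21,0,0,0,0,0]]])

```text
time: 9.98
tool_pos: [0.5018, 0.2303, 0.0526]
tool_rot: [-0.0, 0.995, 0.099, 0.001]
contact_force: [1.2, 0.0, 6.2]
gripper_width: 0.0
grasp_force: 3.2
```

```bash
python3 e.py
```

```text
[1.1569869  0.03873735 6.20336843] [0.50179211 0.23034264 0.05259456]
216 [217]
300 [215]
```

play_rows(steps=[[[0,0,-0.5,0,0,0],[0,0,-1.5,0,0,0],[0,0,-5,0,0,0],[0,0,-20,0,0,0],[-10,0,-50,0,0,0],[-35,0,-80,0,0,0],[-60,0,-110,0,0,0],[-85,0,-140,0,0,0],[-105,0,-165,0,0,0],[-120,0,-185,0,0,0],[-124,0,-197,0,0,0],[-124,0,-197,0,0,0]]])

```text
time: 11.03
tool_pos: [0.38, 0.206, 0.2513]
tool_rot: [-0.001, 0.995, 0.1, 0.002]
contact_force: [-0.2, 0.8, 0.5]
gripper_width: -0.0
grasp_force: 0.0
```

play_rows(steps=[[[0,0,0,0,0,0],[0,0,0,0,0,0]]], claw=1)

```text
time: 11.2
tool_pos: [0.3794, 0.2054, 0.2466]
tool_rot: [0.0, 0.995, 0.099, -0.002]
contact_force: [0.5, 0.6, 0.0]
gripper_width: 0.271
grasp_force: 0.0
```

```bash
python3 - <<'E'
from h import *
s=manip.state(); p,d=vision.grab_frame("wrist"); print(s["tool_pos"],s["time"]); cv2.imwrite("pics/w5.png",p); np.save("pics/w5s.npy",s,allow_pickle=True)
hsv=cv2.cvtColor(p,cv2.COLOR_BGR2HSV); k=(hsv[...,1]<45)&(hsv[...,2]>140); k[:, :190]=0;k[:,330:]=0;k[:20]=0;k[225:]=0
c=max(cv2.findContours(k.astype(np.uint8),0,1)[0],key=cv2.contourArea)[:,0]; print(c.min(0),c.max(0))
P=wcast(c,.053,s)[:,:2].astype(np.float32); print(cv2.minAreaRect(P))
E
```

```text
[0.379438   0.20543108 0.24664738] 11.2
[229  50] [280 154]
((0.4593098759651184, 0.22313402593135834), (0.11966715008020401, 0.05623871460556984), 12.398082733154297)
```

View pics/w5.png

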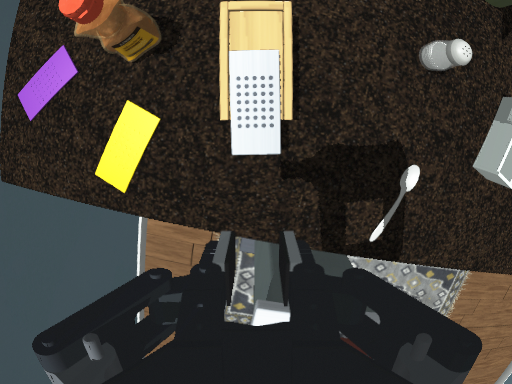

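The plate overhangs the front edge by about 40 mm: plate (229–280, 50–154), rest edge near row 118. Next I'll go to a pose just above the overhanging end to check finger alignment.

```bash
python3 - <<'E'
from h import *
print(manip.state()["tool_pos"])
row((.424,.2155,.075),12)
E
```

```text
[0.37938353 0.20538396 0.24640461]
row [ 46.5  -1.2 171.2] [ 0.03  0.24 -0.61]
```

play_rows(steps=[[[10,0,30,0,0,-0.2],[20,0,60,0,0,-0.4],[30,-1,90,0,0,-0.6],[40,-1,115,0,0,-0.6],[46.5,-1,135,0,0,-0.6],[46.5,-1,150,0,0,-0.6],[46.5,-1,160,0,0,-0.6],[46.5,-1,166,0,0,-0.6],[46.5,-1,168,0,0,-0.6],[46.5,-1,168,0,0,-0.6]]], claw=0.7)

```text
time: 12.08
tool_pos: [0.4249, 0.2158, 0.0804]
tool_rot: [0.0, 0.995, 0.105, -0.0]
contact_force: [0.6, -0.3, 0.5]
gripper_width: 0.85
grasp_force: 0.0
```

```bash
python3 - <<'E'
from h import *
s=manip.state(); p,d=vision.grab_frame("wrist"); print(s["tool_pos"],s["time"],s["gripper_width"]); cv2.imwrite("pics/w6.png",p[100:384,60:460])
row((.424,.2155,.075),12)
E
```

```text
[0.42494688 0.21575182 0.08037212] 12.0833 0.8501487413024496
row [-1.5  0.1  6.2] [-0.   -0.04  0.01]
```

View pics/w6.png

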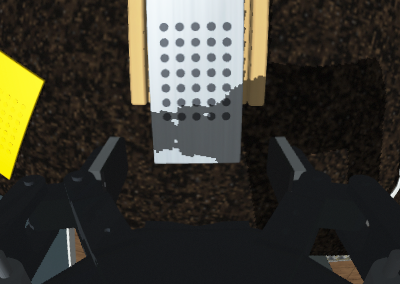

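The fingers (crop x about 126 and 270) are centred on the plate end (155–241). I'll descend beside the overhang and close gently.

play_rows(steps=[[[-1.5,0,6,0,0,0],[-1.5,0,14,0,0,0],[-1.5,0,22,0,0,0],[-1.5,0,30,0,0,0],[-1.5,0,37,0,0,0],[-1.5,0,42,0,0,0],[-1.5,0,45,0,0,0],[-1.5,0,46,0,0,0],[-1.5,0,46,0,0,0]]], claw=0.7)

```text
time: 12.88
tool_pos: [0.4236, 0.2155, 0.0345]
tool_rot: [0.0, 0.995, 0.105, -0.0]
contact_force: [-0.2, 0.8, 0.2]
gripper_width: 0.848
grasp_force: 0.0
```

play_rows(steps=[[[0,0,0,0,0,0],[0,0,0,0,0,0],[0,0,0,0,0,0]]], claw=0.42)

```text
time: 13.13
tool_pos: [0.424, 0.2156, 0.0352]
tool_rot: [-0.0, 0.995, 0.105, 0.0]
contact_force: [-0.1, 0.0, 0.9]
gripper_width: 0.711
grasp_force: 0.0
```

play_rows(steps=[[[0,0,0,0,0,0],[0,0,0,0,0,0],[0,0,0,0,0,0]]], claw=0.36)

```text
time: 13.38
tool_pos: [0.4238, 0.2155, 0.0349]
tool_rot: [-0.0, 0.995, 0.105, 0.0]
contact_force: [-0.5, -0.2, 0.8]
gripper_width: 0.675
grasp_force: 0.0
```

play_rows(steps=[[[0,0,0,0,0,0],[0,0,0,0,0,0],[0,0,0,0,0,0]]], claw=0.32)

```text
time: 13.63
tool_pos: [0.4237, 0.2156, 0.0349]
tool_rot: [-0.0, 0.995, 0.105, 0.0]
contact_force: [0.4, -0.0, 0.2]
gripper_width: 0.66
grasp_force: 0.2
```

play_rows(steps=[[[0,0,0,0,0,0],[0,0,0,0,0,0],[0,0,0,0,0,0],[0,0,0,0,0,0],[0,0,0,0,0,0],[0,0,0,0,0,0]]], claw=-1)

```text
time: 14.13
tool_pos: [0.4238, 0.2156, 0.0351]
tool_rot: [-0.0, 0.995, 0.105, 0.0]
contact_force: [-2.3, -0.9, 5.2]
gripper_width: 0.633
grasp_force: 62.3
```

play_rows(steps=[[[0,0,-1,0,0,0],[0,0,-3,0,0,0],[0,0,-7,0,0,0],[0,0,-13,0,0,0],[0,0,-21,0,0,0],[0,0,-30,0,0,0],[0,0,-40,0,0,0],[0,0,-50,0,0,0],[0,0,-60,0,0,0],[0,0,-68,0,0,0],[0,0,-70,0,0,0],[0,0,-70,0,0,0]]])

```text
time: 15.13
tool_pos: [0.4244, 0.2158, 0.1061]
tool_rot: [-0.0, 0.995, 0.105, 0.001]
contact_force: [-0.3, -0.4, -0.9]
gripper_width: 0.632
grasp_force: 63.1
```

```bash
python3 - <<'E'
from h import *
s=manip.state(); p,d=vision.grab_frame("wrist"); print(s["tool_pos"],s["contact_force"],s["grasp_force"],s["gripper_width"]); cv2.imwrite("pics/w7.png",p)
K=vision.camera_info("wrist");T=K["T_tool_cam"];k=K["K"]
hsv=cv2.cvtColor(p,cv2.COLOR_BGR2HSV)
# plate points in tool frame from depth
v,u=np.mgrid[0:384:2,0:512:2]; v=v.ravel();u=u.ravel(); dd=d[v,u]
m=(np.c_[u,v]-k[:2,2])/k[0,0];th=np.linalg.norm(m,axis=1)[:,None]
a=np.c_[m/th*np.sin(th),np.cos(th)];a*=(dd/a[:,2])[:,None]
P=a@T[:3,:3].T+T[:3,3]
ok=(np.abs(P[:,1])<.027)&(P[:,2]>-.035)&(P[:,2]<.02)&(P[:,0]>.0)&(P[:,0]<.15)&(dd>0)
Q=P[ok]; print(len(Q),"z vs x fit",np.linalg.lstsq(np.c_[Q,np.ones(len(Q))][:,[0,1,3]],Q[:,2],rcond=None)[0], Q.min(0),Q.max(0))
E
```

```text
[0.42437808 0.21577894 0.10606648] [-0.2589434  -0.43052834 -0.90224654] 63.13232660293579 0.631532353705603
6536 z vs x fit [ 0.01216956  0.00807541 -0.01793767] [ 6.83179614e-06 -2.69995134e-02 -3.49105966e-02] [ 0.0967299   0.02699431 -0.01507953]
```

View pics/w7.png

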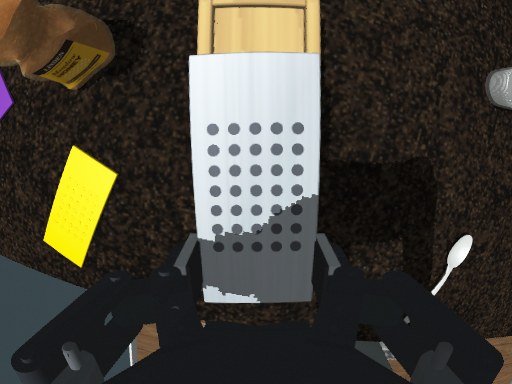

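The plate is held flat and clear of the rest. Its far edge is at row about 55 and its sides at x 189–321. Next I'll work out its offset in the tool and the target pose.

```bash
python3 - <<'E'
from h import *
p=cv2.imread("pics/w7.png"); s=manip.state()
hsv=cv2.cvtColor(p,cv2.COLOR_BGR2HSV); k=((hsv[...,1]<50)&(hsv[...,2]>60)).astype(np.uint8); k[:45]=0;k[228:]=0;k[:,:175]=0;k[:,335:]=0
c=max(cv2.findContours(k,0,1)[0],key=cv2.contourArea)[:,0]
W=wcast(c,s["tool_pos"][2]+.0175,s); L=rot(s["tool_rot"]).inv().apply(W-s["tool_pos"])
print("far x",np.percentile(L[:,0],99.5),L[:,0].max())
for a,b in((.01,.03),(.03,.05),(.05,.07),(.07,.09)):
    q=L[(L[:,0]>a)&(L[:,0]<b)]; print(a,q[:,1].min().round(4),q[:,1].max().round(4))
fx=L[:,0].max()-.060; yaw=np.radians(-16)
t=np.array([.5152,-.1755])-fx*np.array([np.cos(yaw),np.sin(yaw)]); print(fx,t)
row((*t,.15),-16); row((*t,.10),-16)
E
```

```text
far x 0.09641577380524786 0.09650036064233869
0.01 -0.0273 0.0283
0.03 -0.0276 0.0284
0.05 -0.0276 0.028
0.07 -0.0281 0.0277
0.03650036064233869 [ 0.4801136  -0.16543914]
row [-24.2 384.4 -44.9] [-1.000e-02 -4.000e-02  2.801e+01]
row [-24.2 384.4   5.1] [-1.000e-02 -4.000e-02  2.801e+01]
```

play_rows(steps=[[[0,5,-15,0,0,0],[-1,20,-32,0,0,1],[-2,50,-45,0,0,3],[-5,85,-45,0,0,6],[-7,122,-45,0,0,9],[-10,160,-45,0,0,12],[-12,198,-45,0,0,15],[-15,236,-45,0,0,18],[-17,274,-45,0,0,21],[-20,312,-45,0,0,24],[-22,345,-45,0,0,26],[-24,368,-45,0,0,27.5]]])

```text
time: 16.18
tool_pos: [0.4763, -0.1521, 0.1489]
tool_rot: [0.0, 0.991, -0.137, -0.001]
contact_force: [0.6, 0.6, -1.2]
gripper_width: 0.63
grasp_force: 63.5
```

```bash
python3 - <<'E'
from h import *
print(manip.state()["tool_pos"]); row((.4801,-.1654,.085),-16.3)
E
```

```text
[ 0.47632544 -0.15212492  0.14891341]
row [ 7.3 11.7 63.9] [0.02 0.07 0.59]
```

play_rows(steps=[[[3,6,10,0,0,0.3],[6,10,25,0,0,0.6],[7,12,40,0,0,0.6],[7,12,52,0,0,0.6],[7,12,60,0,0,0.6],[7,12,64,0,0,0.6],[7,12,64,0,0,0.6],[7,12,64,0,0,0.6]]])

```text
time: 16.85
tool_pos: [0.4805, -0.1624, 0.086]
tool_rot: [-0.0, 0.99, -0.14, 0.0]
contact_force: [0.0, -0.3, -0.7]
gripper_width: 0.629
grasp_force: 63.5
```

```bash
python3 - <<'E'
from h import *
s=manip.state(); p,d=vision.grab_frame("wrist"); print(s["tool_pos"],s["time"],s["grasp_force"]); cv2.imwrite("pics/w8.png",p[0:300,130:390]); cv2.imwrite("pics/w8v.png",cv2.resize(p[0:300,130:390],None,fx=2,fy=2)); np.save("pics/w8s.npy",s,allow_pickle=True)
row((.4801,-.1654,.085),-16.3)
E
```

```text
[ 0.48051026 -0.16244089  0.08595258] 16.85 63.4544563293457
row [0.  2.8 1.5] [ 0.01 -0.07  0.25]
```

View pics/w8v.png

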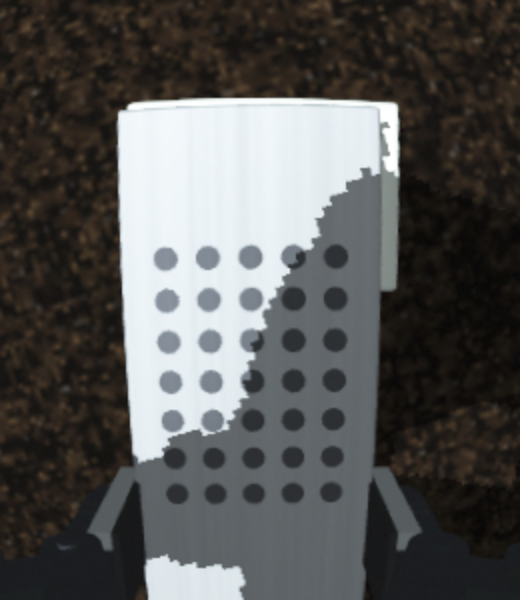

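I'm now past the picture limit, so from here I'll only measure numerically. The right guard's outer edge shows at crop x≈397, rows 102–290, and the left guard is hidden under the plate. That means the plate must shift towards +y of the tool by a few mm.

```bash
python3 - <<'E'
from h import *
s=np.load("pics/w8s.npy",allow_pickle=True).item()
f=lambda u,v,z:rot(s["tool_rot"]).inv().apply(wcast([[130+u/2,v/2]],z,s)-s["tool_pos"])[0].round(4)
print("guard out edge",f(397.5,130,.069),f(397.5,200,.069),f(397,270,.069))
print("guard near end",f(390,290,.069)," back corner",f(397,102,.069), "back lip mid",f(250,98,.069))
zt=s["tool_pos"][2]+.0175
print("plate L/R",f(122,200,zt),f(380,200,zt),f(119,120,zt),f(380,120,zt),"far",f(250,106,zt))
E
```

```text
guard out edge [0.0976 0.0391 0.017 ] [0.0782 0.0392 0.017 ] [0.0589 0.0396 0.017 ]
guard near end [0.0534 0.0378 0.017 ]  back corner [0.1055 0.039  0.017 ] back lip mid [ 0.1051 -0.0005  0.017 ]
plate L/R [ 0.0764 -0.0273 -0.0175] [ 0.0763  0.0271 -0.0175] [ 0.0938 -0.0279 -0.0175] [ 0.0937  0.027  -0.0175] far [ 0.0959 -0.0003 -0.0175]
```

play_rows(steps=[[[0.5,2.5,4,0,0,0],[0.5,2.5,9,0,0,0],[0.5,2.5,14,0,0,0],[0.5,2.5,19,0,0,0],[0.5,2.5,23,0,0,0],[0.5,2.5,26,0,0,0],[0.5,2.5,28,0,0,0],[0.5,2.5,28,0,0,0],[0.5,2.5,28,0,0,0]]])

```text
time: 17.65
tool_pos: [0.4801, -0.1654, 0.0577]
tool_rot: [-0.0, 0.99, -0.14, -0.0]
contact_force: [-0.9, -0.5, -0.8]
gripper_width: 0.629
grasp_force: 63.5
```

```bash
cat > g.py <<'E'
from h import *
s=manip.state(); p,d=vision.grab_frame("wrist"); print(s["tool_pos"],s["contact_force"],s["time"])
L=lambda u,v,z:rot(s["tool_rot"]).inv().apply(wcast([[u,v]],z,s)-s["tool_pos"])[0].round(4)
g=cv2.cvtColor(p,cv2.COLOR_BGR2GRAY).astype(int)
for v in (70,90,110):
    r=g[v,150:370]; j=[(i+150,int(r[i+1]-r[i-1])) for i in range(1,219) if abs(r[i+1]-r[i-1])>35]; print(v,j)
c=g[20:90,256]; print([(i+20,int(c[i+1]-c[i-1])) for i in range(1,69) if abs(c[i+1]-c[i-1])>20])
E
python3 g.py
```

```text
[ 0.48011191 -0.16537608  0.05772411] [-0.86435014 -0.4691607  -0.84823812] 17.65
70 [(173, 85), (174, 220), (175, 136), (185, -73), (186, -111), (187, -71), (188, 105), (189, 133), (319, -102), (320, -91), (322, 45), (323, -36), (324, 48), (325, 138), (326, 50), (336, -129), (337, -194), (338, -74)]
90 [(173, 60), (174, 205), (175, 147), (185, -60), (186, -115), (187, -79), (188, 54), (189, 122), (190, 67), (304, -126), (305, -115), (336, -41), (337, -112), (338, -77)]
110 [(174, 152), (175, 204), (176, 65), (185, -36), (186, -95), (187, -107), (189, 107), (190, 89), (289, -82), (290, -127), (291, -46), (336, -85), (337, -103)]
[(36, 218), (37, 226), (47, -26), (48, -111), (49, -95), (51, 61), (52, 107), (53, 46)]
```

```bash
cat >> g.py <<'E'
zt=s["tool_pos"][2]+.0175
print("lip outer",L(256,36.5,.069),"inner",L(256,48.3,.069),"plate far",L(256,51.8,zt),"guards",L(174,90,.069),L(337,90,.069),L(186,90,.069),"plate",L(189,90,zt),L(319.5,70,zt))
E
python3 g.py | tail -1
```

```text
lip outer [ 1.049e-01  1.000e-04 -1.100e-02] inner [ 0.0994  0.0001 -0.011 ] plate far [ 0.0964  0.0001 -0.0175] guards [ 0.0816 -0.0366 -0.011 ] [ 0.0816  0.0362 -0.011 ] [ 0.0813 -0.031  -0.011 ] plate [ 0.0807 -0.0281 -0.0175] [ 0.0893  0.0268 -0.0175]
```

Clearances are 3 mm at the back lip and about 3 mm each side. Lowering gently.

play_rows(steps=[[[0,0.4,1,0,0,0],[0,0.4,2,0,0,0],[0,0.4,3,0,0,0],[0,0.4,4,0,0,0],[0,0.4,5,0,0,0],[0,0.4,6,0,0,0],[0,0.4,7,0,0,0],[0,0.4,7.5,0,0,0],[0,0.4,8,0,0,0],[0,0.4,8,0,0,0]]])

```text
time: 18.58
tool_pos: [0.4799, -0.1657, 0.0497]
tool_rot: [-0.0, 0.99, -0.14, -0.0]
contact_force: [-0.5, -1.0, -1.2]
gripper_width: 0.629
grasp_force: 63.5
```

play_rows(steps=[[[0,0,0.3,0,0,0],[0,0,0.6,0,0,0],[0,0,0.8,0,0,0],[0,0,0.8,0,0,0]]])

```text
time: 18.92
tool_pos: [0.48, -0.1658, 0.049]
tool_rot: [0.0, 0.99, -0.14, 0.0]
contact_force: [-1.2, 0.4, -1.1]
gripper_width: 0.631
grasp_force: 63.5
```

play_rows(steps=[[[0,0,0.3,0,0,0],[0,0,0.5,0,0,0],[0,0,0.5,0,0,0]]])

```text
time: 19.17
tool_pos: [0.48, -0.1657, 0.0485]
tool_rot: [-0.0, 0.99, -0.14, -0.0]
contact_force: [0.0, 0.4, -1.0]
gripper_width: 0.629
grasp_force: 63.5
```

play_rows(steps=[[[0,0,0.3,0,0,0],[0,0,0.5,0,0,0],[0,0,0.5,0,0,0]]])

```text
time: 19.42
tool_pos: [0.48, -0.1658, 0.0479]
tool_rot: [-0.0, 0.99, -0.14, -0.0]
contact_force: [-0.2, -0.0, -1.1]
gripper_width: 0.633
grasp_force: 63.5
```

play_rows(steps=[[[0,0,0.3,0,0,0],[0,0,0.5,0,0,0],[0,0,0.5,0,0,0]]])

```text
time: 19.67
tool_pos: [0.48, -0.1658, 0.0474]
tool_rot: [-0.0, 0.99, -0.14, -0.0]
contact_force: [0.0, -0.8, -1.2]
gripper_width: 0.631
grasp_force: 63.5
```

play_rows(steps=[[[0,0,0.3,0,0,0],[0,0,0.5,0,0,0],[0,0,0.5,0,0,0]]])

```text
time: 19.92
tool_pos: [0.48, -0.1657, 0.0469]
tool_rot: [-0.0, 0.99, -0.14, -0.0]
contact_force: [0.1, -0.3, -1.4]
gripper_width: 0.631
grasp_force: 63.5
```

play_rows(steps=[[[0,0,0.3,0,0,0],[0,0,0.4,0,0,0],[0,0,0.4,0,0,0]]])

```text
time: 20.17
tool_pos: [0.48, -0.1658, 0.0466]
tool_rot: [-0.0, 0.99, -0.14, -0.0]
contact_force: [-0.1, 0.8, -2.2]
gripper_width: 0.627
grasp_force: 63.5
```

play_rows(steps=[[[0,0,0.3,0,0,0],[0,0,0.5,0,0,0],[0,0,0.7,0,0,0],[0,0,0.7,0,0,0]]])

```text
time: 20.5
tool_pos: [0.48, -0.1658, 0.0459]
tool_rot: [-0.0, 0.99, -0.14, -0.0]
contact_force: [0.9, -0.3, -1.8]
gripper_width: 0.634
grasp_force: 63.5
```

play_rows(steps=[[[0,0,0.2,0,0,0],[0,0,0.4,0,0,0],[0,0,0.4,0,0,0]]])

```text
time: 20.75
tool_pos: [0.48, -0.1658, 0.0455]
tool_rot: [0.0, 0.99, -0.14, 0.0]
contact_force: [-0.0, 0.5, -1.4]
gripper_width: 0.63
grasp_force: 63.5
```

play_rows(steps=[[[0,0,0.2,0,0,0],[0,0,0.4,0,0,0],[0,0,0.4,0,0,0]]])

```text
time: 21.0
tool_pos: [0.4801, -0.1658, 0.0452]
tool_rot: [0.0, 0.99, -0.14, 0.0]
contact_force: [-0.9, -0.1, -1.1]
gripper_width: 0.63
grasp_force: 63.5
```

play_rows(steps=[[[0,0,0.2,0,0,0],[0,0,0.4,0,0,0],[0,0,0.4,0,0,0]]])

```text
time: 21.25
tool_pos: [0.4801, -0.1658, 0.0451]
tool_rot: [0.0, 0.99, -0.14, 0.0]
contact_force: [-1.4, 0.6, 2.8]
gripper_width: 0.63
grasp_force: 63.8
```

play_rows(steps=[[[0,0,0.2,0,0,0],[0,0,0.3,0,0,0],[0,0,0.3,0,0,0]]])

```text
time: 21.5
tool_pos: [0.4802, -0.1658, 0.0451]
tool_rot: [0.0, 0.99, -0.14, -0.0]
contact_force: [-3.3, 0.9, 6.0]
gripper_width: 0.629
grasp_force: 64.0
```

play_rows(steps=[[[0,0,0.2,0,0,0],[0,0,0.3,0,0,0],[0,0,0.3,0,0,0]]])

```text
time: 21.75
tool_pos: [0.4802, -0.1658, 0.0451]
tool_rot: [-0.0, 0.99, -0.14, -0.0]
contact_force: [-4.4, 1.9, 7.9]
gripper_width: 0.629
grasp_force: 64.2
```

Seated with about 8 N. I'll ease off a little and release.

play_rows(steps=[[[0,0,-0.3,0,0,0],[0,0,-0.5,0,0,0],[0,0,-0.5,0,0,0]]])

```text
time: 22.0
tool_pos: [0.4803, -0.1659, 0.0451]
tool_rot: [0.0, 0.99, -0.14, 0.0]
contact_force: [-2.1, 1.1, 5.5]
gripper_width: 0.629
grasp_force: 64.0
```

play_rows(steps=[[[0,0,0,0,0,0],[0,0,0,0,0,0],[0,0,0,0,0,0],[0,0,0,0,0,0],[0,0,0,0,0,0],[0,0,0,0,0,0]]], claw=0.7)

```text
time: 22.5
tool_pos: [0.4799, -0.1658, 0.0444]
tool_rot: [-0.0, 0.99, -0.14, -0.0]
contact_force: [-0.1, 1.2, 0.4]
gripper_width: 0.848
grasp_force: 0.0
```

```bash
sed -i 's/^zt=.*/zt=.064/' g.py; python3 g.py
```

```text
[ 0.47991232 -0.16575566  0.04440096] [-0.12810794  1.24751788  0.40420997] 22.5
70 [(163, 38), (164, 194), (165, 180), (166, 36), (176, -42), (177, -94), (178, -99), (179, -37), (187, 80), (188, 101), (319, -51), (320, -79), (321, 77), (322, 115), (324, -95), (325, -60), (331, 86), (332, 95), (343, -41), (344, -190), (345, -169)]
90 [(164, 157), (165, 202), (166, 62), (177, -84), (178, -110), (179, -51), (187, 38), (188, 100), (189, 75), (306, -103), (307, -82), (321, 39), (335, 117), (336, 97), (343, -54), (344, -198), (345, -179)]
110 [(165, 207), (166, 205), (177, -60), (178, -102), (179, -80), (188, 50), (189, 111), (190, 56), (287, -72), (288, -127), (289, -57), (321, 40), (343, -46), (344, -97), (345, -58)]
[(28, 185), (29, 219), (30, 35), (40, -23), (41, -94), (42, -97), (43, -22), (50, 88), (51, 95), (52, 23)]
lip outer [ 1.013e-01  1.000e-04 -2.460e-02] inner [ 0.0964  0.0001 -0.0246] plate far [ 0.096   0.0001 -0.0196] guards [ 0.0805 -0.0328 -0.0246] [ 0.0804  0.0325 -0.0246] [ 0.0802 -0.0278 -0.0246] plate [ 0.0805 -0.0277 -0.0196] [ 0.0889  0.0263 -0.0196]
```

The plate is centred between the guards and released. Withdrawing straight up to verify.

play_rows(steps=[[[0,0,-2,0,0,0],[0,0,-6,0,0,0],[0,0,-12,0,0,0],[0,0,-20,0,0,0],[0,0,-32,0,0,0],[0,0,-48,0,0,0],[-20,0,-70,0,0,0],[-40,0,-95,0,0,0],[-55,0,-120,0,0,0],[-60,0,-140,0,0,0],[-60,0,-140,0,0,0],[-60,0,-140,0,0,0]]])

```text
time: 23.55
tool_pos: [0.4233, -0.1497, 0.1872]
tool_rot: [0.001, 0.99, -0.14, 0.002]
contact_force: [-0.7, 0.0, -1.0]
gripper_width: 0.852
grasp_force: 0.0
```

```bash
python3 - <<'E'
from h import *
s=manip.state(); p,d=vision.grab_frame("wrist"); print(s["tool_pos"],s["contact_force"],s["time"])
K=vision.camera_info("wrist");T=K["T_tool_cam"];k=K["K"]
v,u=np.mgrid[0:300,150:370]; v=v.ravel();u=u.ravel(); dd=d[v,u]
m=(np.c_[u,v]-k[:2,2])/k[0,0];th=np.linalg.norm(m,axis=1)[:,None]
a=np.c_[m/th*np.sin(th),np.cos(th)];a*=(dd/a[:,2])[:,None]
W=rot(s["tool_rot"]).apply(a@T[:3,:3].T+T[:3,3])+s["tool_pos"]
y=np.radians(-16); B=(W-[.5152,-.1755,0])@np.array([[np.cos(y),-np.sin(y),0],[np.sin(y),np.cos(y),0],[0,0,1]])
q=B[(abs(B[:,0])<.055)&(abs(B[:,1])<.024)&(abs(B[:,2]-.064)<.012)]
print(len(q),np.linalg.lstsq(np.c_[q[:,:2],np.ones(len(q))],q[:,2],rcond=None)[0])
lay=lambda z0,z1,x0,x1:B[(B[:,2]>z0)&(B[:,2]<z1)&(abs(B[:,1])<.045)&(B[:,0]>x0)&(B[:,0]<x1)]
n=lay(.058,.0665,-.05,.01); print("plate y",n[:,1].min(),n[:,1].max())
for a0 in(-.05,-.03,-.01): n=lay(.058,.0665,a0,a0+.01); print(a0,n[:,1].min(),n[:,1].max())
n=lay(.066,.073,.03,.05); print("guards y",n[:,1].min(),n[:,1].max())
n=B[(abs(B[:,1])<.015)&(B[:,2]>.055)&(B[:,2]<.08)]; 
for x0 in np.arange(-.074,-.05,.002).tolist()+np.arange(.054,.074,.002).tolist():
    w=n[(n[:,0]>x0)&(n[:,0]<x0+.002)]; print(round(x0,3),len(w),np.median(w[:,2]).round(4) if len(w) else None,end="; ")
E
```

```text
[ 0.42332311 -0.1496827   0.18724758] [-0.67555393  0.03543408 -0.98551943] 23.55
6407 [ 0.00089472 -0.00035635  0.06280903]
plate y -0.028455251877251588 0.027895919897954764
-0.05 -0.028455251877251588 0.026817910683622874
-0.03 -0.02829419503820955 0.027386590720068858
-0.01 -0.028179549278896283 0.027306048337468646
guards y -0.03676013469074894 0.037423916920549284
-0.074 0 None; -0.072 0 None; -0.07 28 0.0642; -0.068 72 0.0648; -0.066 68 0.0646; -0.064 98 0.0634; -0.062 0 None; -0.06 33 0.0626; -0.058 67 0.0625; -0.056 67 0.0631; -0.054 68 0.0627; -0.052 92 0.0627; 0.054 75 0.0628; 0.056 72 0.0627; 0.058 61 0.0628; 0.06 15 0.0622; 0.062 165 0.0626; 0.064 73 0.0677; 0.066 66 0.0677; 0.068 28 0.0674; 0.07 0 None; 0.072 0 None;
```

The plate lies flat (0.001 rad tilt), centred and fully home, and the robot is clear of everything. Handing in.

```bash
python3 -c "
from plant import order
print(order.job_done())"
```

```text
the job is handed in; nothing more can be done
None
```

The steel plate lies flat (0.001 rad tilt) and centred between the lips and guards of the catch box, released, and the job is handed in (verdict not shown); I viewed 11 pictures, one over the limit of 10.

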